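# Hold the hand lens at focal height over the blue crystal

## Robot

A 6-joint arm with a two-finger parallel gripper is mounted at the origin on a cart in front of the work surface, level with it; the furniture and walls round the work are solid. World frame = base frame: x ahead of the robot, y to its left, z up, the work surface at z = 0. Lengths are in mm, angles in rad, forces in N, time in s.
With the tool pointing down it reaches from about 400 to 925 mm from the base axis. Payload 12.5 kg.
Tool frame: the origin (TCP) lies at the very end of the fingers, on their centre line; the grasp point (between the pads) lies 19 mm behind it; z points along the fingers, y is the line along which they close (so a half turn about z gives the same grasp; the last joint's range is limited). The gripper opens to 95 mm and grips with 3 to 60 N. Pads are 20 mm wide; open, the fingers measure 119 mm over their backs; the gripper's body (75 mm by 180 mm) begins 59 mm behind the grasp point.
Start: joints at [-1.312, 0.491, 1.559, -0, 1.092, -0.106], TCP at [223, -583.882, 214.661] pointing down, gripper open.
Joint ranges: [-3.1, 3.1], [-0.84, 2.19], [0.05, 2.79], [-1.13, 4.28], [0.06, 2.93], [-2.69, 2.69]. Speed limits (rad/s): [2.22, 2.22, 2.79, 3.14, 3.14, 3.14].

## Interface

Orientations are given as [roll, pitch, yaw] about the fixed x, y, z axes, in that order (R = Rz(yaw) Ry(pitch) Rx(roll)).
In Python, from cell import state, imaging, env, spot_in, mark_of gives the robot as it stands. The module is installed in compiled form; this text tells all that it offers.
- The arm moves only by the tool step_arm, never from a script. Its argument "increments" is a list of rows, each an object with "slide": the shift along the tool's x, y, z in m, a list of three; "roll": the turn about the tool's z in rad. A call has 1 to 5 rows; each row is the pose to reach, as a shift and turn from the pose commanded when the call began, along the tool's axes at that moment; what a row does not reach only later rows make up. A row lasts 1/8 s, in which the tool goes at most 62.5 mm and 10.7 degrees, less where a joint would pass 70% of its speed; a pose out of reach is approached as far as the arm can. A call with a gripper value outside its range is refused whole. "fingers" is the opening, from 0 (shut) to 1 (fully open), set as the call begins (left out, the last holds). The fingers move at their own pace and stop on an object; the grip force is fixed at half the most. Time passes only in rows, so rows that repeat a pose let the fingers close. It gives the time, the measured TCP pose, the force, the opening and the grip force at its end, in the units of the state.
- state(): the state, without advancing time (a new reading comes with each control period).
- imaging.read_camera(name): name is "side" or "top" or "wrist"; returns a dict with "color" (420x560x3 uint8, red, green, blue), "z_map" (420x560 float32, mm along the optical axis (not along the pixel's ray), 0 where there is no reading), "intrinsics" (3x3 intrinsics, pixels), "distortion" ([k1, k2, p1, p2, k3] as OpenCV has them; the pictures are not rectified), "camera_from_world" (4x4, takes a point from world to camera coordinates). Camera axes: x right, y up, looking along -z (the intrinsics and any distortion apply to the point x, -y, -z); pixel columns grow to the right and rows downward; lengths in mm; the calibration is good to about 2 mm. A picture is of the moment at which its call begins.
- env.job_done(): hands the job in; it is judged then, once.
Trained networks look in the newest picture that a camera, given by its name, has taken for a name from the list of things; names that differ only in an ending like _2 or _b are one class to them, and where a whole thing is asked for, a point or a joint stands for the part that bears it (a point fixed in the world has none). Each returns a list of dicts, best first, with "confidence" (0 to 1); they miss things now and then, are a little off and sometimes report something else, mostly with a low value. They report only what shows in the picture. A call takes as long as a camera call. They do not tell look-alikes from the thing itself.
- spot_in(camera, target): "bbox" ([left, top, right, bottom] in pixels, round what is visible of it).
- mark_of(camera, target): "uv" ([column, row] in pixels: a listed point, or the origin of a listed thing).
The state is a dict: "t": time; "joints": joint angles; "qvel": joint speeds; "tau": joint torques, N m; "eef_pos": TCP position; "tcp_rot": TCP orientation; "ft_force": force on the tool from outside, world axes, zero at the start; "moment": the same for the moment, N m; "opening": opening from 0.0 (shut) to 1.0 (fully open); "grip_force": force on a finger pad.
Only numpy, scipy, OpenCV 4.12 (cv2) and the standard library are available. Lean on these libraries where they do the work, as an engineer would, in place of code of your own. Each camera call takes 0.05 s, during which the arm holds its last target. There are 200 camera calls.

## Task

Turn the black specimen stage by its central knob, without touching the crystals, until the blue crystal clicks in at the viewing station beside the upright post, and let go of the knob. Then pick up the hand lens by its handle and hold it level and centred above the blue crystal, with its rim at the height of the red ring on the post, touching nothing; finish while still holding it steady there. Leave the red ring, the other crystals in their cups and everything else on the table as they are.

Things in the scene. Friction and masses are not known exactly. Their poses are not given: they have to be found in the camera images.
- stage: Fixed grey foot, 148 mm across, of the specimen stage; origin on the table at the turning axis, own -x axis along the foot's arm to the station and the post. On it turns a black disc, 176 mm across, top 30 mm above the table, with six white cups (inner 27, outer 33 mm across, rims 6 mm above the disc) every 60 degrees, centres 66 mm from the axis; two are empty.
- turntable (a joint): Angle of the black disc in rad, growing counterclockwise seen from above; 0 at the start. A spring detent holds it at every multiple of 1.047 (60 degrees): about 0.1 N m takes it out of a stop, and let go it pulls itself into the nearest stop. Limits -3.3 and 3.3.
- knob_grip (a point): Point on the turning axis in the knob's gripping bar, 54 mm above the table. The aluminium bar is 48 mm long (this point's x axis, turning with the disc, at the start in line with post and axis), 14 mm wide, from 36 to 62 mm above the table, on a hub 40 mm across, 36 mm high.
- station (a point): Viewing station: where the centre of a cup stands, at the disc's top (30 mm above the table), when clicked in next to the post; 66 mm from the axis. A small red pointer, 31 mm high, on the foot marks it at the disc's edge. At the start the white or the yellow crystal stands there.
- focus_mark (a point): Middle of the red ring (18 mm across, 8 mm high) on the steel post (8 mm thick, 160 mm high over the table, 125 mm from the turning axis, 59 mm beyond the station). The ring is set at 120 to 150 mm above the table and slides if pushed with more than 4 N. A brass thumb screw on it points away from the stage.
- blue_crystal: Blue crystal, 21 mm across, 19 mm high, about 20 g, loose in a cup; origin at the centre of its underside, z up. At the start in the cup one click (60 degrees) from the station, on either side.
- green_crystal: Green crystal, 21 mm across, 17 mm high, loose in a cup; origin at the centre of its underside.
- white_crystal: White crystal, 21 mm across, 16 mm high, loose in a cup; origin at the centre of its underside.
- yellow_crystal: Yellow crystal, 21 mm across, 18 mm high, loose in a cup; origin at the centre of its underside.
- lens: Hand lens lying flat on the table, about 90 g: glass in a dark round rim (60 mm across, 18 mm high) with a straight dark wooden handle. Origin at the centre of the rim's underside, z up, x along the handle: brass neck x = 28 to 42 mm, wood (16 mm wide, 18 mm high) 42 to 136 mm. Balances near x = 45 mm.
- lens_center (a point): Centre of the lens, 9 mm above its underside, axes as the lens.
- lens_grip (a point): Point in the middle of the wooden handle, 78 mm from the lens centre, 9 mm above the underside; a good place to grip.
- dropper_bottle: Small dropper bottle, 33 mm across, 92 mm high (bystander).
- cork: Brown cork, 24 mm across, 22 mm high (bystander).
- bung: Grey rubber bung, 28 mm across, 27 mm high (bystander).
Mind the look-alikes: they are no part of the job. What is shaped like the lens but green or turquoise is not meant.

How it is judged:
By the outcome, as a careful person would: the job done as asked, in the order asked, and still so for the second after the job is handed in, while the arm keeps its last pose, push and grip.
It also fails if it takes over 48 s, if anything falls off the work surface, if the arm or the gripper's body presses on something with over 40 N, if the wrist force passes 120 N, or if a joint passes its speed limit or range.

## Working session

There is one attempt and no reset: what is moved stays moved. The work goes in short steps, Python scripts to look and compute and a tool call to move; the robot and the scene stay as the last step left them, time stands still between calls to the robot, and variables do not carry over. Pictures are saved under pics/ and viewed, at most 10 in all, crops included, and the job is handed in when it is done.

Besides the shell and the picture viewer there is one more tool, called after "Request:" by a JSON object that holds its "op" and its "data", one argument or row to a line. step_arm: Moves the arm, as the interface text tells. Its arguments: {"type":"object","properties":{"increments":{"type":"array"},"fingers":{"type":"number"}},"required":["increments"]}

```bash
mkdir -p pics
cat > h.py <<'E'
import numpy as np, cv2
from cell import state, imaging, env, spot_in, mark_of
def ray(im,uv):
    n=cv2.undistortPoints(np.array([[uv]],float),im["intrinsics"],np.array(im["distortion"],float))[0,0]
    T=np.array(im["camera_from_world"]);R=T[:3,:3];c=-R.T@T[:3,3]
    return c,R.T@np.array([n[0],-n[1],-1.0])
def at_z(im,uv,z):
    c,d=ray(im,uv);return c+d*(z-c[2])/d[2]
def depth_pt(im,uv):
    u,v=int(round(uv[0])),int(round(uv[1]))
    z=im["z_map"][v-1:v+2,u-1:u+2];z=np.median(z[z>0]) if (z>0).any() else np.nan
    c,d=ray(im,uv);return c+d*z
def proj(im,p):
    T=np.array(im["camera_from_world"]);q=T[:3,:3]@np.array(p,float)+T[:3,3]
    return cv2.projectPoints(np.array([[q[0],-q[1],-q[2]]]),np.zeros(3),np.zeros(3),im["intrinsics"],np.array(im["distortion"],float))[0].ravel()
def save(n,im,s=1,crop=None):
    c=im["color"][:,:,::-1]
    if crop: l,t,r,b=crop; c=c[t:b,l:r]
    cv2.imwrite(f"pics/{n}.png",cv2.resize(c,None,fx=s,fy=s,interpolation=cv2.INTER_CUBIC))
E
python3 - <<'E'
from h import *
np.set_printoptions(precision=1,suppress=True)
print(state())
P={"stage":0,"knob_grip":54,"station":30,"focus_mark":135,"blue_crystal":36,"white_crystal":32,"yellow_crystal":32,"green_crystal":32,"lens":0,"lens_center":9,"lens_grip":9,"dropper_bottle":0,"cork":0,"bung":0}
for cam in("top","side"):
    im=imaging.read_camera(cam);save(cam+"0",im)
    T=im["camera_from_world"];print(cam,-T[:3,:3].T@T[:3,3])
    for n,z in P.items():
        for r in mark_of(cam,n)[:3]:
            if r["confidence"]>.2: print(n,round(r["confidence"],2),np.array(r["uv"]),at_z(im,r["uv"],z),depth_pt(im,r["uv"]))
E
```

```text
{'t': 0.0, 'joints': array([-1.3,  0.5,  1.6, -0. ,  1.1, -0.1]), 'qvel': array([-0.,  0.,  0., -0., -0., -0.]), 'tau': array([  0. , -61.3, -25.8,   0.1,   0. ,  -0. ]), 'eef_pos': array([ 223. , -583.6,  214.1]), 'tcp_rot': array([-3.1, -0. ,  0.4]), 'ft_force': array([-0.1,  0.3, -0.1]), 'moment': array([0. , 0.1, 0. ]), 'grip_force': 0.0, 'opening': 1.001182194493483}
top [ 356.2  -34.1 1462.3]
stage 0.6 [265.1 209.7] [585.5   3.9   0. ] [575.9   2.3  61.1]
knob_grip 0.91 [262.6 207.3] [584.    9.4  54. ] [582.4   9.1  63.7]
knob_grip 0.7 [185.7 266.6] [423.3 225.1  54. ] [424.5 229.8  28.4]
knob_grip 0.67 [259.5 229.6] [521.3  19.3  54. ] [522.4  19.6  44.3]
station 0.84 [263.6 232.6] [515.3   8.7  30. ] [514.8   8.6  34.4]
focus_mark 0.49 [254.5 248.2] [463.2  30.2 135. ] [462.4  29.7 144.8]
blue_crystal 0.36 [241.8 218.3] [556.8  69.4  36. ] [555.6  68.8  44.8]
white_crystal 0.37 [268.7 185.8] [649.5  -8.6  32. ] [647.4  -8.8  42.2]
yellow_crystal 0.55 [258.6 233.6] [512.6  22.8  32. ] [512.3  22.8  34. ]
green_crystal 0.54 [279.6 217.5] [557.  -37.6  32. ] [557.  -37.6  32.5]
[... 1758 characters left out ...]
51.3] [541.9  -9.2   0. ] [519.   22.8  32.2]
lens_center 0.72 [352.8 224.6] [ 384.5 -263.5    9. ] [ 388.4 -274.1    1.2]
lens_center 0.6 [281.6 192.2] [ 667.9 -298.3    9. ] [ 666.3 -295.8   10.7]
lens_center 0.58 [369.8 191.4] [ 420.9 -481.     9. ] [247.7  45.8 324.7]
lens_grip 0.93 [306.  197.7] [ 581.  -315.9    9. ] [ 578.5 -311.3   12.2]
lens_grip 0.66 [352.5 222.4] [ 390.2 -273.7    9. ] [ 389.3 -271.1   10.9]
dropper_bottle 0.63 [200.8 346.2] [465.1 328.6   0. ] [446.8 344.6  30.3]
dropper_bottle 0.4 [327. 220.] [ 466.3 -251.6    0. ] [ 460.1 -237.9   10.3]
cork 0.6 [255.7 305.1] [438.2 165.9   0. ] [439.  164.9  -1.4]
bung 0.72 [244.8 322.6] [427.  223.4   0. ] [414.2 239.1  23.2]
```

View pics/top0.png

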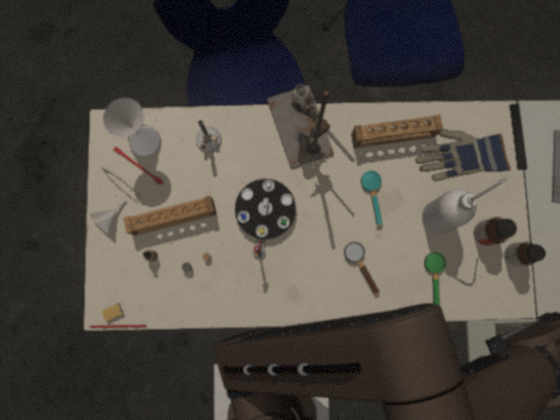

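View pics/side0.png

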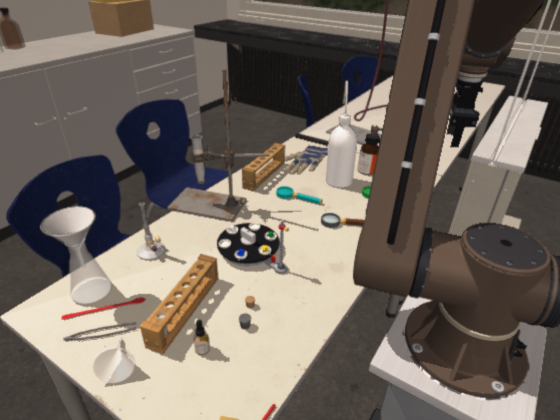

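Top picture: the stage is centred at (265,209), with yellow at the station (262,231) beside the post (258,248). Blue is at (243,217), green at (284,223) and white at (269,186).

Lens look-alikes: turquoise handle (372,181), green handle (435,262), brown wooden handle with dark rim (355,252). The brown one fits the description.

I'll check it in a close crop and compute the move.

```bash
cat >> h.py <<'E'
from scipy.spatial.transform import Rotation as Ro
def go(x,y,z,yaw_deg=None):
    s=state();R=Ro.from_euler('xyz',s["tcp_rot"]);d=R.inv().apply(np.array([x,y,z])-s["eef_pos"])/1000
    yaw=s["tcp_rot"][2];a=0 if yaw_deg is None else yaw-np.deg2rad(yaw_deg)
    a=(a+np.pi)%(2*np.pi)-np.pi
    print("slide",np.round(d,4),"roll",round(a,3),"|",np.round(s["eef_pos"],1),np.round(s["tcp_rot"],3),"t",round(s["t"],2))
E
python3 - <<'E'
from h import *
im=imaging.read_camera("top");save("c1",im,5,(325,225,400,305))
go(410,-265,260,23);go(584,9,260,-10)
w=imaging.read_camera("wrist");T=w["camera_from_world"];print(-T[:3,:3].T@T[:3,3],T[:3,:3],w["intrinsics"])
E
```

```text
slide [ 0.2885 -0.2312 -0.0454] roll -0.037 | [ 223.  -583.9  214.7] [ 3.141 -0.     0.365] t 1.55
slide [ 0.5488 -0.4251 -0.0454] roll 0.539 | [ 223.  -583.9  214.7] [ 3.141 -0.     0.365] t 1.55
[ 301.00685895 -554.08849709  384.53902767] [[ 0.35651168 -0.93428899 -0.00187037]
 [ 0.89237466  0.34110929 -0.29548589]
 [ 0.27670721  0.1036751   0.95534527]] [[307.46221122   0.         281.29184023]
 [  0.         307.46221122 210.2192117 ]
 [  0.           0.           1.        ]]
```

View pics/c1.png

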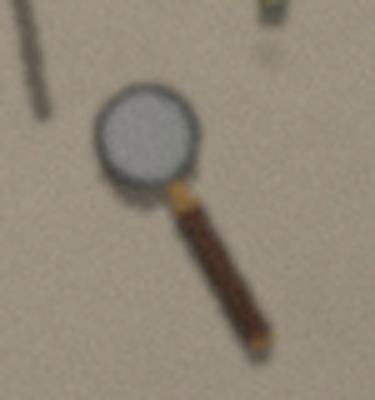

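The crop shows a dark rim at crop (148,135), a brass neck at (183,197) and a brown wooden handle ending at (258,350). This is the real lens.

Request:
{"op": "step_arm", "data": {
  "increments": [
    {"slide": [0.048, -0.038, 0], "roll": 0},
    {"slide": [0.096, -0.077, 0.01], "roll": 0},
    {"slide": [0.144, -0.115, 0.02], "roll": 0},
    {"slide": [0.19, -0.153, 0.03], "roll": 0},
    {"slide": [0.235, -0.19, 0.04], "roll": 0}
  ],
  "fingers": 0.5
}}

```text
t: 2.22
eef_pos: [375.5, -320.9, 174.6]
tcp_rot: [3.141, -0.0, 0.365]
ft_force: [0.9, -0.9, 0.4]
opening: 0.535
grip_force: 0.0
```

Request:
{"op": "step_arm", "data": {
  "increments": [
    {"slide": [0.025, -0.02, 0.005], "roll": -0.03},
    {"slide": [0.043, -0.037, 0.01], "roll": -0.037},
    {"slide": [0.043, -0.037, 0.01], "roll": -0.037}
  ]
}}

```text
t: 2.6
eef_pos: [402.1, -271.5, 164.6]
tcp_rot: [-3.141, 0.0, 0.404]
ft_force: [-1.1, -0.7, -0.4]
opening: 0.503
grip_force: 0.0
```

Run:
```python
from h import *
np.set_printoptions(precision=1,suppress=True)
w=imaging.read_camera("wrist");save("w1",w)
for n,z in (("lens_center",9),("lens_grip",9),("lens",0)):
    for r in mark_of("wrist",n)[:2]: print(n,r["confidence"],np.array(r["uv"]),at_z(w,r["uv"],z),depth_pt(w,r["uv"]))
go(584,9,180,-10)
```

```text
lens_center 0.58 [450.7 252.1] [ 416.5 -477.3    9. ] [ 417.2 -474.7   12.6]
lens_center 0.56 [276.4 140.6] [ 453.5 -243.3    9. ] [ 453.7 -243.2   12.6]
lens_grip 0.9 [279.6 214. ] [ 381.3 -277.6    9. ] [ 383.9 -276.5   17.9]
lens_grip 0.71 [402.   42.9] [ 583.6 -317.5    9. ] [ 580.8 -315.4   17.5]
lens 0.76 [446.9 244. ] [ 421.9 -474.1    0. ] [ 424.  -465.8   11.9]
lens 0.63 [277.7 140.4] [ 453.5 -244.6    0. ] [ 454.5 -244.4   13.1]
slide [ 0.3 -0.2 -0. ] roll 0.575 | [ 401.5 -273.5  164.8] [ 3.1 -0.   0.4] t 2.8
```

View pics/w1.png

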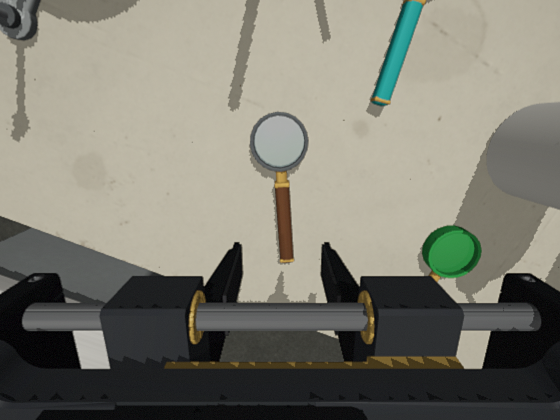

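The wrist view shows the brown-handled lens with rim centre (279,141), neck (282,178) and handle end (287,262). The green look-alike is at (451,252) and the turquoise one at the top right. Next is the stage.

Request:
{"op": "step_arm", "data": {
  "increments": [
    {"slide": [0.05, -0.034, -0.03], "roll": 0.1},
    {"slide": [0.1, -0.067, -0.035], "roll": 0.22},
    {"slide": [0.15, -0.101, -0.035], "roll": 0.34},
    {"slide": [0.2, -0.135, -0.035], "roll": 0.46},
    {"slide": [0.245, -0.165, -0.035], "roll": 0.575}
  ]
}}

```text
t: 3.42
eef_pos: [563.8, -24.0, 199.9]
tcp_rot: [3.141, -0.001, -0.178]
ft_force: [0.4, -0.7, 0.6]
opening: 0.496
grip_force: 0.0
```

```bash
sed -i 's/np.round(d,4),/np.round(d,4).tolist(),/' h.py
python3 - <<'E'
from h import *
go(575,6,190,-10)
E
```

```text
slide [0.0057, -0.0315, 0.0099] roll -0.003 | [563.8 -24.  199.9] [ 3.141e+00 -1.000e-03 -1.780e-01] t 3.42
```

Request:
{"op": "step_arm", "data": {
  "increments": [
    {"slide": [0.006, -0.032, 0.01], "roll": 0},
    {"slide": [0.006, -0.032, 0.01], "roll": 0}
  ]
}}

```text
t: 3.68
eef_pos: [574.4, 6.4, 188.9]
tcp_rot: [3.142, 0.001, -0.172]
ft_force: [0.4, -0.6, 0.8]
opening: 0.499
grip_force: 0.0
```

Run:
```python
from h import *
np.set_printoptions(precision=1,suppress=True)
w=imaging.read_camera("wrist");save("w2",w)
print(state()["eef_pos"])
for n,z in {"knob_grip":54,"station":30,"focus_mark":135,"blue_crystal":32,"white_crystal":32,"yellow_crystal":32,"green_crystal":32}.items():
    for r in mark_of("wrist",n)[:2]: print(n,r["confidence"],np.array(r["uv"]),at_z(w,r["uv"],z),depth_pt(w,r["uv"]))
```

```text
[574.1   5.3 189.3]
knob_grip 0.55 [281.  190.9] [583.7   5.4  54. ] [585.7   5.   62.3]
station 0.67 [282.6 239.5] [520.9  14.4  30. ] [524.8  13.8  39.4]
focus_mark 0.66 [281.9 358.4] [451.1  27.4 135. ] [463.8  25.3 148.8]
blue_crystal 0.62 [231.6 213.3] [562.6  65.1  32. ] [565.   63.2  40.3]
yellow_crystal 0.59 [282.7 244.4] [515.7  15.2  32. ] [521.2  14.3  44.8]
yellow_crystal 0.27 [228.2 212.8] [563.8  68.7  32. ] [566.3  66.6  41. ]
green_crystal 0.45 [331.8 212.5] [544.4 -45.3  32. ] [546.5 -44.6  38.2]
green_crystal 0.21 [228.9 211.1] [565.6  67.5  32. ] [566.1  67.   34. ]
```

View pics/w2.png

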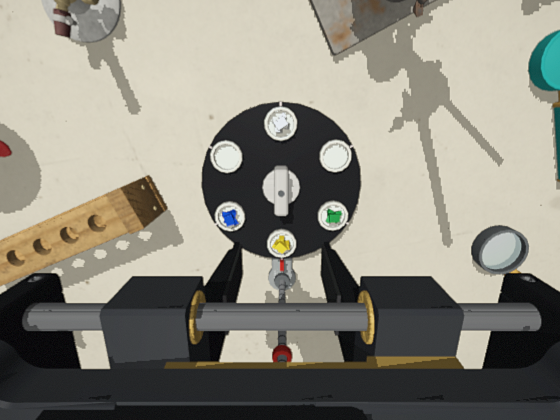

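The wrist view shows the bar vertical at column 281 (rows 167–216). Yellow is at the station (282,243) with the red pointer below it, blue at (230,216), green at (333,215) and white at (281,123). The red ring is at (282,355).

Run:
```python
from h import *
np.set_printoptions(precision=1,suppress=True)
w=imaging.read_camera("wrist")
g=w["color"].astype(int);white=(g.min(2)>150)
P=[]
for u,v in [(282,243),(333,215),(335,156),(281,123),(227,156),(230,215)]:
    m=np.zeros(white.shape,bool);m[v-18:v+19,u-18:u+19]=True
    dark=(g.max(2)>70)&m
    n,l,st,c=cv2.connectedComponentsWithStats(dark.astype(np.uint8))
    k=l[v,u] or 1
    pts=np.argwhere(l==k)[:,::-1].astype(np.int32)
    (cx,cy),ax,_=cv2.fitEllipse(cv2.convexHull(pts)) 
    p=at_z(w,(cx,cy),36);P.append(p);print(np.array([cx,cy]),ax,p)
P=np.array(P);c=P.mean(0);print("axis",c)
q=P-c;print(np.hypot(q[:,0],q[:,1]),np.rad2deg(np.arctan2(q[:,1],q[:,0])))
for uv in [(281,168),(281,216),(281,192)]: print(at_z(w,uv,62),depth_pt(w,uv))
```

```text
[281.8 256.5] (36.060882568359375, 58.3874397277832) [502.2  17.1  36. ]
[334.9 217.7] (31.575469970703125, 42.219329833984375) [538.6 -49.3  36. ]
[335.8 153.5] (32.24639892578125, 41.43517303466797) [608.6 -58.8  36. ]
[278.3 123.1] (33.27556610107422, 35.27798843383789) [649.   -5.2  36. ]
[223.9 156.4] (32.0604362487793, 34.27287673950195) [626.   56.8  36. ]
[226.6 218.1] (30.32794189453125, 36.7907600402832) [559.   69.4  36. ]
axis [580.6   5.   36. ]
[79.3 68.6 69.7 69.2 68.9 67.9] [ 171.2 -127.7  -66.3   -8.5   48.7  108.5]
[607.8  -0.7  62. ] [606.6  -0.5  54.6]
[559.4   7.8  62. ] [549.1   9.7  30.4]
[584.2   3.5  62. ] [584.3   3.4  62.4]
```

Run:
```python
from h import *
go(583.5,4.2,42,-10)
```

```text
slide [0.0094, -0.001, 0.1479] roll 0.0 | [574.    4.8 189.8] [ 3.141 -0.    -0.174] t 4.12
```

Request:
{"op": "step_arm", "data": {
  "increments": [
    {"slide": [0.009, -0.001, 0.03], "roll": 0},
    {"slide": [0.0094, -0.001, 0.07], "roll": 0},
    {"slide": [0.0094, -0.001, 0.11], "roll": 0},
    {"slide": [0.0094, -0.001, 0.135], "roll": 0},
    {"slide": [0.0094, -0.001, 0.148], "roll": 0}
  ],
  "fingers": 0.4
}}

```text
t: 4.75
eef_pos: [583.2, 4.6, 40.4]
tcp_rot: [3.141, 0.001, -0.174]
ft_force: [-0.5, 0.4, -0.2]
opening: 0.402
grip_force: 0.0
```

Request:
{"op": "step_arm", "data": {
  "increments": [
    {"slide": [0, 0, 0], "roll": 0},
    {"slide": [0, 0, 0], "roll": 0},
    {"slide": [0, 0, 0], "roll": 0},
    {"slide": [0, 0, 0], "roll": 0}
  ],
  "fingers": 0.0
}}

```text
t: 5.25
eef_pos: [584.1, 5.2, 42.6]
tcp_rot: [-3.141, -0.002, -0.173]
ft_force: [0.1, 4.5, 6.0]
opening: 0.145
grip_force: 30.0
```

Request:
{"op": "step_arm", "data": {
  "increments": [
    {"slide": [0, 0, 0], "roll": -0.06},
    {"slide": [0, 0, 0], "roll": -0.15},
    {"slide": [0, 0, 0], "roll": -0.25},
    {"slide": [0, 0, 0], "roll": -0.36},
    {"slide": [0, 0, 0], "roll": -0.47}
  ]
}}

```text
t: 5.88
eef_pos: [584.1, 5.2, 42.6]
tcp_rot: [3.141, -0.002, 0.3]
ft_force: [-0.7, 4.0, 6.2]
opening: 0.147
grip_force: 30.0
```

Request:
{"op": "step_arm", "data": {
  "increments": [
    {"slide": [0, 0, 0], "roll": -0.11},
    {"slide": [0, 0, 0], "roll": -0.22},
    {"slide": [0, 0, 0], "roll": -0.33},
    {"slide": [0, 0, 0], "roll": -0.43},
    {"slide": [0, 0, 0], "roll": -0.51}
  ]
}}

```text
t: 6.5
eef_pos: [584.1, 5.3, 42.6]
tcp_rot: [3.14, -0.001, 0.81]
ft_force: [-0.2, 4.6, 5.3]
opening: 0.147
grip_force: 30.0
```

Request:
{"op": "step_arm", "data": {
  "increments": [
    {"slide": [0, 0, 0], "roll": -0.04},
    {"slide": [0, 0, 0], "roll": -0.067},
    {"slide": [0, 0, 0], "roll": -0.067}
  ]
}}

```text
t: 6.88
eef_pos: [584.1, 5.3, 42.6]
tcp_rot: [3.14, -0.001, 0.874]
ft_force: [-0.3, 5.1, 8.0]
opening: 0.142
grip_force: 30.0
```

Request:
{"op": "step_arm", "data": {
  "increments": [
    {"slide": [0, 0, 0], "roll": 0},
    {"slide": [0, 0, 0], "roll": 0},
    {"slide": [0, 0, 0], "roll": 0}
  ],
  "fingers": 0.4
}}

```text
t: 7.25
eef_pos: [583.5, 4.7, 41.5]
tcp_rot: [-3.142, 0.0, 0.874]
ft_force: [-0.2, -0.1, -0.8]
opening: 0.382
grip_force: 0.0
```

Request:
{"op": "step_arm", "data": {
  "increments": [
    {"slide": [0, 0, -0.015], "roll": 0},
    {"slide": [0, 0, -0.05], "roll": 0.0},
    {"slide": [0, 0, -0.1], "roll": 0.15},
    {"slide": [0, 0, -0.145], "roll": 0.33},
    {"slide": [0, 0, -0.165], "roll": 0.5}
  ]
}}

```text
t: 7.88
eef_pos: [584.0, 4.8, 210.4]
tcp_rot: [3.14, -0.004, 0.368]
ft_force: [-0.6, 0.9, 0.6]
opening: 0.399
grip_force: 0.0
```

Request:
{"op": "step_arm", "data": {
  "increments": [
    {"slide": [0, 0, 0], "roll": 0.18},
    {"slide": [0, 0, 0], "roll": 0.36},
    {"slide": [0, 0, 0], "roll": 0.54},
    {"slide": [0, 0, 0], "roll": 0.54}
  ]
}}

```text
t: 8.38
eef_pos: [583.5, 4.9, 207.5]
tcp_rot: [3.142, -0.001, -0.165]
ft_force: [-0.2, 0.3, -0.3]
opening: 0.402
grip_force: 0.0
```

Run:
```python
from h import *
np.set_printoptions(precision=1,suppress=True)
w=imaging.read_camera("wrist");save("w3",w)
print(state()["eef_pos"],state()["tcp_rot"])
for n,z in {"blue_crystal":32,"station":30,"focus_mark":135,"yellow_crystal":32,"knob_grip":54}.items():
    for r in mark_of("wrist",n)[:2]: print(n,r["confidence"],np.array(r["uv"]),at_z(w,r["uv"],z),depth_pt(w,r["uv"]))
for cam in("side","top"):
  im=imaging.read_camera(cam)
  for n,z in (("focus_mark",135),("blue_crystal",32)):
    for r in mark_of(cam,n)[:2]: print(cam,n,r["confidence"],np.array(r["uv"]),at_z(im,r["uv"],z),depth_pt(im,r["uv"]))
  if cam=="side": save("s3",im,6,(225,190,325,285))
```

```text
[583.5   4.9 207.3] [ 3.1 -0.  -0.2]
blue_crystal 0.59 [280.3 240.1] [523.2  16.5  32. ] [526.   16.   38.9]
station 0.62 [283.8 241.4] [519.9  12.7  30. ] [520.7  12.6  31.9]
focus_mark 0.56 [277.3 351.9] [451.6  31.  135. ] [461.5  29.2 146.2]
focus_mark 0.53 [332.3 219.9] [576.5 -36.8 135. ] [544.  -47.   46.8]
yellow_crystal 0.79 [331.3 217.6] [541.6 -47.9  32. ] [545.9 -46.5  43.8]
yellow_crystal 0.68 [282.1 184.6] [590.5   3.1  32. ] [591.5   2.9  36.4]
knob_grip 0.94 [283.  198.6] [579.8   3.9  54. ] [582.    3.6  62.3]
knob_grip 0.67 [ 71.6 306.9] [487.3 280.5  54. ] [622.9  60.7 299.7]
side focus_mark 0.56 [285.6 228. ] [452.5  18.6 135. ] [447.   27.6 142.6]
side focus_mark 0.24 [252.3 307. ] [364.3 275.4 135. ] [439.6 177.6   2.9]
side blue_crystal 0.49 [263.6 253.9] [511.1  30.3  32. ] [511.   30.4  32.1]
top focus_mark 0.17 [352.9 254. ] [ 441.6 -226.6  135. ] [ 449.5 -244.3   12.7]
```

View pics/w3.png

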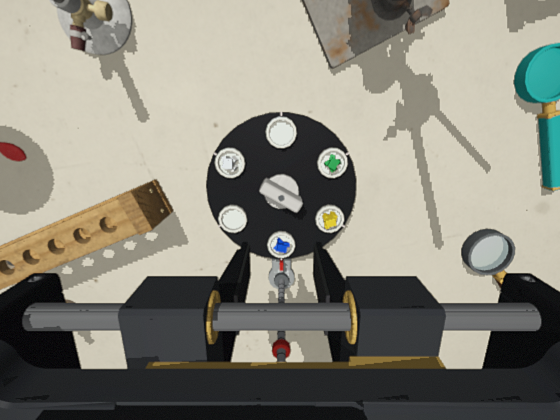

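View pics/s3.png

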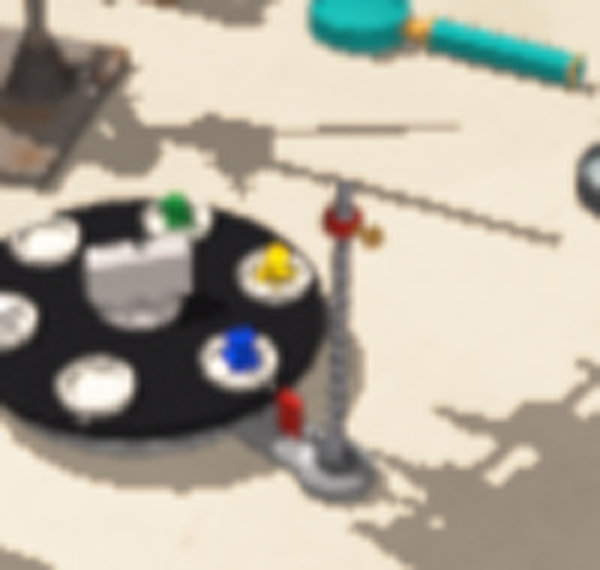

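The wrist view shows blue clicked in at the station (281,245), with white (230,163), green (333,162) and yellow (330,219) still in their cups. The side crop shows the ring at (342,221) close under the post top at (345,184). Now I'll measure the ring height, the blue crystal and the lens.

Run:
```python
from h import *
np.set_printoptions(precision=1,suppress=True)
post=np.array([460.4,26.0])
def red(im,box):
    g=im["color"].astype(int);m=(g[...,0]>90)&(g[...,0]>2*g[...,1])&(g[...,0]>2*g[...,2])
    o=np.zeros(m.shape,bool);l,t,r,b=box;o[t:b,l:r]=m[t:b,l:r];return o
s=imaging.read_camera("side");m=red(s,(275,215,292,236));p=np.argwhere(m)[:,::-1];c=p.mean(0)
print("side red n",len(p),c,p.min(0),p.max(0))
for z in(0,120,130,135,140,145,150,160):print(z,proj(s,[*post,z]))
w=imaging.read_camera("wrist");m=red(w,(265,335,297,364));p=np.argwhere(m)[:,::-1]
q=np.array([depth_pt(w,x) for x in p]);print("wrist red",len(p),p.mean(0),p.min(0),p.max(0))
print(np.percentile(q[:,2],[10,25,50,75,90]),np.median(q,0))
for z in(130,140,145,150,160):print(z,proj(w,[*post,z]))
print("blue",at_z(w,(281.5,244.5),42))
g=w["color"].astype(int);m=(g[...,2]>100)&(g[...,2]>1.6*g[...,0])&(g[...,2]>1.5*g[...,1]);m[:230]=0;m[260:]=0
p=np.argwhere(m)[:,::-1];q=np.array([depth_pt(w,x) for x in p]);print(len(p),p.mean(0),np.median(q,0),q.min(0),q.max(0),at_z(w,p.mean(0),42))
```

```text
side red n 13 [281.2 227.2] [279 226] [284 229]
0 [280.1 269.4]
120 [281.2 233.2]
130 [281.3 230. ]
135 [281.3 228.4]
140 [281.4 226.7]
145 [281.4 225.1]
150 [281.5 223.4]
160 [281.6 220.1]
wrist red 114 [280.8 349.8] [273 345] [289 357]
[144.9 145.2 145.6 145.8 145.9] [464.3  25.5 145.6]
130 [281.1 340.7]
140 [281.1 348.2]
145 [281.1 352.1]
150 [281.1 356.2]
160 [281.  364.8]
blue [521.8  15.3  42. ]
143 [281.4 246. ] [521.2  15.7  44.8] [506.6   6.7  33.2] [527.1  24.9  47.9] [520.   15.8  42. ]
```

Request:
{"op": "step_arm", "data": {
  "increments": [
    {"slide": [-0.024, 0.051, 0], "roll": -0.1},
    {"slide": [-0.048, 0.102, 0], "roll": -0.22},
    {"slide": [-0.073, 0.153, 0.0], "roll": -0.34},
    {"slide": [-0.097, 0.204, 0.01], "roll": -0.46},
    {"slide": [-0.121, 0.255, 0.03], "roll": -0.58}
  ],
  "fingers": 0.5
}}

```text
t: 9.7
eef_pos: [421.3, -228.1, 177.0]
tcp_rot: [3.139, -0.001, 0.418]
ft_force: [0.6, -0.9, 0.1]
opening: 0.501
grip_force: 0.0
```

Run:
```python
from h import *
go(390,-273,130,25.3)
```

```text
slide [-0.0469, 0.0282, 0.047] roll -0.023 | [ 421.3 -228.1  177. ] [ 3.139e+00 -1.000e-03  4.180e-01] t 9.7
```

Request:
{"op": "step_arm", "data": {
  "increments": [
    {"slide": [-0.025, 0.015, 0.025], "roll": -0.015},
    {"slide": [-0.047, 0.028, 0.047], "roll": -0.023},
    {"slide": [-0.047, 0.028, 0.047], "roll": -0.023}
  ]
}}

```text
t: 10.07
eef_pos: [389.2, -271.7, 128.6]
tcp_rot: [-3.139, 0.001, 0.434]
ft_force: [0.4, 0.2, -0.2]
opening: 0.501
grip_force: 0.0
```

Run:
```python
from h import *
np.set_printoptions(precision=1,suppress=True)
w=imaging.read_camera("wrist");save("w4",w)
C,G=[],[]
for n,z,A in (("lens_center",9,C),("lens_grip",9,G)):
    for r in mark_of("wrist",n)[:2]: print(n,r["confidence"],np.array(r["uv"]),at_z(w,r["uv"],z),depth_pt(w,r["uv"]))
# wood pixels: depth points with height 10..20 near the handle
T=[]
for v in range(90,330,2):
    for u in range(220,340,2):
        if w["z_map"][v,u]>0: T.append([u,v,*depth_pt(w,(u,v))])
T=np.array(T);k=(T[:,4]>8)&(T[:,4]<25)&(np.hypot(T[:,2]-420,T[:,3]+260)<110);T=T[k]
g=w["color"][T[:,1].astype(int),T[:,0].astype(int)].astype(int)
wood=(g[:,0]>1.5*g[:,2])
W=T[wood,2:];c=W.mean(0);d=np.linalg.svd((W-c)[:,:2],full_matrices=False)[2][0]
s=(W-c)[:,:2]@d;print("wood",len(W),c,np.rad2deg(np.arctan2(*-d[::-1])),s.min(),s.max())
R=T[~wood,2:];(x,y),r=cv2.minEnclosingCircle(R[:,:2].astype(np.float32));print("rim",len(R),x,y,r,R[:,2].mean())
```

```text
lens_center 0.87 [287. 131.] [ 454.1 -246.4    9. ] [ 454.3 -246.3   12.6]
lens_center 0.85 [474.4 260. ] [ 418.6 -477.2    9. ] [ 419.1 -474.5   12.3]
lens_grip 0.86 [429.6  21.5] [ 583.  -315.9    9. ] [ 579.4 -313.5   17.9]
lens_grip 0.58 [286.6 213.1] [ 382.8 -279.5    9. ] [ 385.4 -278.2   18.3]
wood 382 [ 382.2 -282.1   17.2] 27.085073780462835 -49.431559580095396 52.123208194576804
rim 926 404.9688415527344 -267.35369873046875 81.81928253173828 13.095180377442164
```

View pics/w4.png

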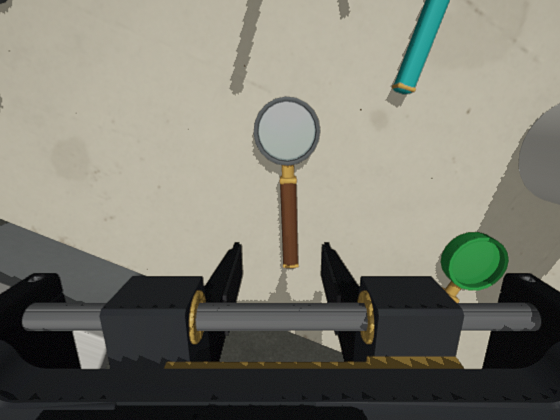

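The lens is in view: rim centre (287,130), wood from (288,182) to (291,267), lying between the open fingers' line. Its geometry matches the given sizes.

Run:
```python
from h import *
w=imaging.read_camera("wrist")
for uv in [(287.3,130.5),(288.5,182),(291,267)]:print(at_z(w,uv,18))
go(391.6,-277.7,4,26.5)
```

```text
[ 456.81399147 -245.43141647   18.        ]
[ 415.16745689 -266.40422483   18.        ]
[ 336.65815997 -306.53125922   18.        ]
slide [-0.0025, 0.0064, 0.1264] roll -0.025 | [ 391.  -270.8  130.4] [ 3.14e+00 -1.00e-03  4.38e-01] t 10.28
```

Request:
{"op": "step_arm", "data": {
  "increments": [
    {"slide": [-0.0025, 0.0065, 0.03], "roll": -0.02},
    {"slide": [-0.0025, 0.0068, 0.07], "roll": -0.028},
    {"slide": [-0.0025, 0.0068, 0.1], "roll": -0.028},
    {"slide": [-0.0025, 0.0068, 0.118], "roll": -0.028},
    {"slide": [-0.0025, 0.0068, 0.1264], "roll": -0.028}
  ]
}}

```text
t: 10.9
eef_pos: [391.4, -277.8, 3.0]
tcp_rot: [3.142, 0.0, 0.466]
ft_force: [0.8, -0.2, 0.3]
opening: 0.504
grip_force: 0.0
```

Request:
{"op": "step_arm", "data": {
  "increments": [
    {"slide": [0, 0, 0], "roll": 0},
    {"slide": [0, 0, 0], "roll": 0},
    {"slide": [0, 0, 0], "roll": 0},
    {"slide": [0, 0, 0], "roll": 0},
    {"slide": [0, 0, 0], "roll": 0}
  ],
  "fingers": 0.0
}}

```text
t: 11.52
eef_pos: [391.0, -278.5, 3.7]
tcp_rot: [3.141, -0.0, 0.465]
ft_force: [-0.2, 0.9, 7.0]
opening: 0.164
grip_force: 30.0
```

Request:
{"op": "step_arm", "data": {
  "increments": [
    {"slide": [0, 0, -0.01], "roll": 0},
    {"slide": [0, 0, -0.035], "roll": 0},
    {"slide": [0, 0, -0.075], "roll": 0},
    {"slide": [0, 0, -0.115], "roll": 0},
    {"slide": [0, 0, -0.15], "roll": 0}
  ]
}}

```text
t: 12.15
eef_pos: [390.7, -278.2, 155.2]
tcp_rot: [3.141, -0.0, 0.465]
ft_force: [-0.6, -0.2, -1.1]
opening: 0.168
grip_force: 30.0
```

Request:
{"op": "step_arm", "data": {
  "increments": [
    {"slide": [0.0, 0, 0], "roll": 0},
    {"slide": [0.0, 0, 0], "roll": 0}
  ]
}}

```text
t: 12.4
eef_pos: [390.5, -278.1, 153.0]
tcp_rot: [-3.141, 0.0, 0.465]
ft_force: [0.5, -0.3, -1.6]
opening: 0.162
grip_force: 30.0
```

```bash
cat > lens.py <<'E'
from h import *
np.set_printoptions(precision=1,suppress=True)
s=state();print(s["eef_pos"],s["tcp_rot"],s["opening"],s["grip_force"],s["ft_force"],s["moment"])
w=imaging.read_camera("wrist")
R=Ro.from_euler('xyz',s["tcp_rot"])
vv,uu=np.mgrid[60:300:2,200:360:2];z=w["z_map"][vv,uu]
T=np.array([depth_pt(w,(u,v)) for u,v in zip(uu.ravel(),vv.ravel())])
L=R.inv().apply(T-s["eef_pos"])  # tool frame
k=(np.abs(L[:,2])<30)&(L[:,0]>-60)&(L[:,0]<120)&(np.abs(L[:,1])<40)
g=w["color"][vv.ravel(),uu.ravel()].astype(int)
rim=k&(L[:,0]>25);wood=k&(g[:,0]>1.5*g[:,2])
P=L[rim];hull=cv2.convexHull(P[:,:2].astype(np.float32));print("rim n",rim.sum(),"x",P[:,0].min(),P[:,0].max(),"y",P[:,1].min(),P[:,1].max())
for n,m in(("rimdisc",k&(L[:,0]>44)),("wood",wood)):
    Q=L[m];A=np.c_[Q[:,:2],np.ones(len(Q))];c=np.linalg.lstsq(A,Q[:,2],rcond=None)[0];print(n,len(Q),"mean",Q.mean(0),"slope deg",np.rad2deg(np.arctan(c[:2])))
r=k&(L[:,0]>80);print("far edge z",np.percentile(L[r,2],[10,50,90]))
for r in mark_of("wrist","lens_center")[:1]:
    c0=s["eef_pos"][2]+5.3;print("center uv",np.array(r["uv"]),r["confidence"],at_z(w,r["uv"],c0))
E
python3 lens.py; python3 -c "
from h import *
go(506.7,-55.8,150,80)"
```

```text
[ 390.5 -278.1  153. ] [-3.1  0.   0.5] 0.16233859086571675 29.994734823703766 [ 0.5 -0.3 -1.6] [0.  0.1 0. ]
rim n 3041 x 25.092561755416547 100.30488899434964 y -29.889686346281245 29.006646731669235
rimdisc 2816 mean [72.  -0.4 -9.2] slope deg [-0.5  0.1]
wood 659 mean [ 11.5  -0.5 -13.1] slope deg [ 3.5 -1.3]
far edge z [-14.1  -8.1  -6.4]
center uv [280.3 137.9] 0.68 [ 454.6 -245.   158.3]
slide [0.2035, -0.1465, 0.0025] roll -0.932 | [ 390.4 -278.   152.4] [-3.14e+00  1.00e-03  4.65e-01] t 12.5
```

Request:
{"op": "step_arm", "data": {
  "increments": [
    {"slide": [0.02, -0.015, 0], "roll": -0.1},
    {"slide": [0.05, -0.036, 0], "roll": -0.24},
    {"slide": [0.085, -0.061, 0], "roll": -0.38},
    {"slide": [0.12, -0.086, 0], "roll": -0.52},
    {"slide": [0.15, -0.108, 0], "roll": -0.66}
  ]
}}

```text
t: 13.12
eef_pos: [476.8, -113.1, 152.2]
tcp_rot: [-3.14, 0.0, 1.13]
ft_force: [0.1, 0.2, -1.3]
opening: 0.17
grip_force: 30.0
```

Request:
{"op": "step_arm", "data": {
  "increments": [
    {"slide": [0, 0, 0], "roll": -0.12},
    {"slide": [0, 0, 0], "roll": -0.22},
    {"slide": [0, 0, 0], "roll": -0.272}
  ]
}}

```text
t: 13.5
eef_pos: [476.2, -114.3, 152.1]
tcp_rot: [-3.139, -0.0, 1.4]
ft_force: [-0.3, -0.3, -1.2]
opening: 0.165
grip_force: 30.0
```

Run:
```python
from h import *
go(506.9,-54.6,135.7,80)
```

```text
slide [0.064, 0.0201, 0.0164] roll 0.003 | [ 476.2 -114.3  152.1] [-3.139 -0.     1.4  ] t 13.5
```

Request:
{"op": "step_arm", "data": {
  "increments": [
    {"slide": [0.005, 0.012, 0.004], "roll": 0},
    {"slide": [0.02, 0.02, 0.008], "roll": 0},
    {"slide": [0.04, 0.02, 0.012], "roll": 0},
    {"slide": [0.056, 0.02, 0.0155], "roll": 0},
    {"slide": [0.064, 0.02, 0.0164], "roll": 0}
  ]
}}

```text
t: 14.12
eef_pos: [507.5, -53.7, 136.3]
tcp_rot: [-3.141, 0.0, 1.398]
ft_force: [-0.5, -0.6, -0.5]
opening: 0.167
grip_force: 30.0
```

Request:
{"op": "step_arm", "data": {
  "increments": [
    {"slide": [0, 0, 0], "roll": 0},
    {"slide": [0, 0, 0], "roll": 0}
  ]
}}

```text
t: 14.38
eef_pos: [507.4, -55.3, 136.9]
tcp_rot: [3.141, 0.0, 1.397]
ft_force: [-0.3, 0.5, -1.0]
opening: 0.17
grip_force: 30.0
```

```bash
python3 lens.py
python3 - <<'E'
from h import *
np.set_printoptions(precision=1,suppress=True)
w=imaging.read_camera("wrist")
g=w["color"].astype(int);m=(g[...,2]>100)&(g[...,2]>1.4*g[...,0])&(g[...,2]>1.3*g[...,1])
n,l,st,c=cv2.connectedComponentsWithStats(m.astype(np.uint8))
for i in range(1,n):
    if st[i,4]>25: print("blue",c[i],st[i,4],at_z(w,c[i],42))
def redz(im,cam):
    m=(g[...,0]>90)&(g[...,0]>2*g[...,1])&(g[...,0]>2*g[...,2]);n,l,st,c=cv2.connectedComponentsWithStats(m.astype(np.uint8))
    for i in range(1,n):
        if st[i,4]>20:
            q=np.array([depth_pt(im,x) for x in np.argwhere(l==i)[:,::-1]]);print("red",c[i],st[i],np.median(q,0),np.percentile(q[:,2],[5,50,95]))
redz(w,"wrist")
a=cv2.resize(w["color"],(400,300));s=imaging.read_camera("side");b=cv2.resize(s["color"][180:285,220:360],(400,300),interpolation=cv2.INTER_CUBIC)
cv2.imwrite("pics/fin.png",np.hstack([a,b])[:,:,::-1])
E
```

```text
[507.4 -55.3 136.9] [3.1 0.  1.4] 0.16955705822828468 29.994620382785797 [-0.3  0.5 -1. ] [-0.  -0.1  0.1]
rim n 3040 x 25.5271561949755 100.66625022704575 y -29.891304969140982 29.12296486225449
rimdisc 2815 mean [72.4 -0.4 -9.2] slope deg [-0.6  0.2]
wood 664 mean [ 12.3  -0.3 -12.9] slope deg [ 3.4 -1.2]
far edge z [-14.1  -8.   -6.4]
center uv [445.7 374.4] 0.84 [ 601.  -154.7  142.2]
red [170.5 137.8] [150 122  36  35 584] [464.3  26.2 145.1] [142.1 145.1 145.7]
```

View pics/fin.png

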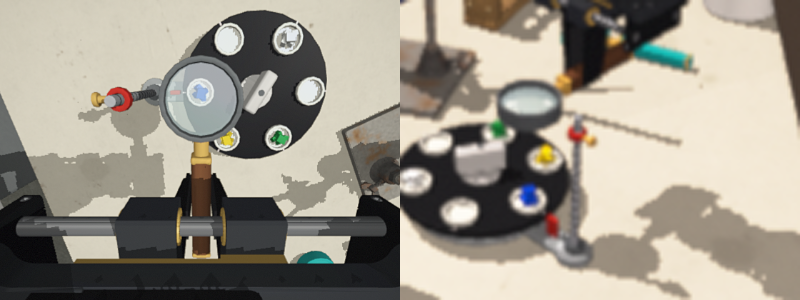

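The left half shows the lens level over the blue crystal, seen through the glass at (200,93). The ring at (119,98) is untouched and clear of the rim. The right half shows the stage clicked in with blue at the pointer. One centring check remains before I finish.

Run:
```python
from h import *
np.set_printoptions(precision=1,suppress=True)
w=imaging.read_camera("wrist");g=w["color"].astype(int)
m=(g[...,2]-g[...,0]>40);m[:, :250]=0;m[:,310:]=0;m[:100]=0;m[160:]=0
p=np.argwhere(m)[:,::-1];print(len(p),p.mean(0),at_z(w,p.mean(0),42))
s=imaging.read_camera("side");g=s["color"].astype(int);m=(g[...,2]-g[...,0]>60);m[:235]=0;m[265:]=0;m[:,:250]=0;m[:,275:]=0
p=np.argwhere(m)[:,::-1];print(len(p),p.mean(0),at_z(s,p.mean(0),42))
S=state();print(S["eef_pos"],S["eef_pos"]+Ro.from_euler('xyz',S["tcp_rot"]).apply([71,-.4,-5.1]))
```

```text
309 [280.8 129.7] [518.9  16.2  42. ]
37 [264.7 247.7] [516.8  17.3  42. ]
[507.3 -55.3 136.9] [519.2  14.7 142. ]
```

Nudge it forward about 1 mm, settle, then hand in.

Request:
{"op": "step_arm", "data": {
  "increments": [
    {"slide": [0.0012, 0, 0.0005], "roll": 0},
    {"slide": [0.0012, 0, 0.0005], "roll": 0},
    {"slide": [0.0012, 0, 0.0005], "roll": 0},
    {"slide": [0.0012, 0, 0.0005], "roll": 0}
  ]
}}

```text
t: 15.18
eef_pos: [507.5, -53.8, 136.3]
tcp_rot: [3.142, 0.0, 1.397]
ft_force: [0.7, -0.3, -1.0]
opening: 0.168
grip_force: 30.0
```

Run:
```python
from h import *
S=state();print(S["eef_pos"],S["grip_force"]);print(env.job_done())
```

```text
[507.52507642 -53.79070126 136.32610619] 29.994719624519348
the job is handed in; nothing more can be done
None
```

I turned the stage until the blue crystal clicked in at the station and let go of the knob; the job is handed in with the lens held level above the crystal, centred to about 1 mm and at ring height (about 141 mm), with no verdict returned.

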